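Press the long ejector pin home in the tooling block

ROBOT

A 7-joint arm with a two-finger parallel gripper is mounted at the origin on a cart in front of the work surface, level with it; the furniture and walls round the work are solid. World frame = base frame: x ahead of the robot, y to its left, z up, the work surface at z = 0. Lengths are in m, angles in degrees, forces in N, time in s.
With the tool pointing down it reaches from about 0.425 to 0.875 m from the base axis. Payload 4.7 kg.
Tool frame: the origin (TCP) lies at the very end of the fingers, on their centre line; the grasp point (between the pads) lies 19 mm behind it; z points along the fingers, y is the line along which they close (so a half turn about z gives the same grasp; the last joint's range is limited). The gripper opens to 87 mm and grips with 3 to 60 N. Pads are 19 mm wide; open, the fingers measure 117 mm over their backs; the gripper's body (75 mm by 190 mm) begins 51 mm behind the grasp point.
Start: joints at [73.631, 18.392, -4.016, 83.108, 1.295, 78.541, -3.26], TCP at [0.192, -0.621, 0.223] pointing down, gripper open.
Joint ranges: [-163.93, 163.93], [-17.29, 119.83], [-79.2, 71.16], [3.27, 140.29], [-89.18, 269.18], [5.43, 117.66], [-154.24, 154.24]. Speed limits (degrees/s): [147.25, 147.25, 180, 180, 180, 180, 180].

INTERFACE

Orientations are given as [roll, pitch, yaw] about the fixed x, y, z axes, in that order (R = Rz(yaw) Ry(pitch) Rx(roll)).
In Python, from cell import telemetry, cams, env gives the robot as it stands.
- The arm moves only by the tool arm_command, never from a script. Its argument "series" is text: rows parted by semicolons, each of 5 numbers parted by spaces: the shift along the tool's x, y, z in mm, then the turn about the tool's z in rad, then the closure in counts, from 0 (fully open) to 255 (shut). A call has 1 to 20 rows; each row shifts and turns the commanded pose from where the row before left it, along the tool's axes as they then stand; what a row does not reach is not made up. A row lasts 1/12 s, in which the tool goes at most 41.7 mm and 7.16 degrees, less where a joint would pass 70% of its speed; a pose out of reach is approached as far as the arm can. A call is refused whole if a number of a shift passes 41.7 or a number of a turn 0.125, either way. A call with a gripper value outside its range is refused whole. The fingers move at their own pace and stop on an object; "squeeze" is the grip in N (left out, the last holds). Time passes only in rows, so rows that do not move let the fingers close. It gives the time, the measured TCP pose, the force, the opening and the grip force at its end, in the units of the state.
- telemetry.get_obs(): the state, without advancing time (a new reading comes with each control period).
- cams.read_camera(name): name is "scene" or "top" or "wrist"; returns the picture (420x560x3 uint8, blue, green, red); there is no depth.
- cams.calibration(name): a dict with "K" (3x3 intrinsics, pixels), "origin" and "rotation" of the camera in the world; the wrist camera has in their place "hand_eye" (4x4, takes a point from camera to tool coordinates, whose origin is the TCP and whose axes are the flange's). Camera axes: x right, y down, z forward; pixel columns grow to the right and rows downward; lengths in m; the calibration is good to about 2 mm. A picture is of the moment at which its call begins: read the wrist's pose just before it. calibration takes no time and is no camera call.
- env.sign_off(): hands the job in; it is judged then, once.
The state is a dict: "time_s": time; "qpos": joint angles; "joint_velocities": joint speeds; "effort": joint torques, N m; "tool_pos": TCP position; "tool_rot": TCP orientation; "force": force on the tool from outside, world axes, zero at the start; "wrist_torque": the same for the moment, N m; "grip_width": finger opening in m; "grasp_force": force on a finger pad.
Only numpy, scipy, OpenCV 4.12 (cv2) and the standard library are available. Lean on these libraries where they do the work, as an engineer would, in place of code of your own. Each camera call takes 0.05 s, during which the arm holds its last target. There are 200 camera calls.

TASK

Take the longer of the two ejector pins, the one whose head stands higher, out of the black rack and drop it shank first into the bore of the tooling block, where it stops part way with its head well above the block, and let go of it. Then press on top of its head from above, with the gripper closed, until the pin is fully home with its head down on the block's collar. Leave the shorter pin standing in the rack.

Things in the scene. Friction and masses are not known exactly. Their poses are not given: they have to be found in the camera images.
- long_pin_head (a point): Centre of the long steel pin's head, a disc 40 mm across, 12 mm thick, on a shank 14 mm in diameter, 72 mm long; 0.1 to 0.2 kg. z points up the pin; its lower end is 78 mm below this point. It stands 30 mm deep in one of the rack's two holes, which are 100 mm apart along the rack's long side. Black rack: 60 x 170 mm, 40 mm high; this point is 48 mm above its top.
- short_pin_head (a point): Centre of the short pin's head: same head and shank diameter as the long pin, but the shank is only 48 mm long, so it stands 24 mm lower in the rack's other hole. It stays there.
- bore_mouth (a point): Centre of the bore's mouth atop the fixed metal block (84 mm square, 70 mm high, under a round collar 79 mm across, 10 mm high); z up. A cone 34 mm wide narrows over 10 mm to the 17 mm vertical bore. A cushion stops the pin 40 mm down (head centre 38 mm above this point); it yields to a push of about 10 N and stays where pushed. Home: head down on the collar, its centre 6 mm, top 12 mm above here.
Things that resemble listed ones, but are neither listed nor needed, are in the scene too. What is shaped like the part that bears long_pin_head but pink or red is not meant.

How it is judged:
By the outcome, as a careful person would: the job done as asked, in the order asked, and still so for the second after the job is handed in, with the robot touching nothing.
It also fails if it takes over 45 s, if anything falls off the work surface, if the arm or the gripper's body presses on something with over 40 N, if the wrist force passes 120 N, or if a joint passes its speed limit or range.

## Working session

There is one attempt and no reset: what is moved stays moved. The work goes in short steps, Python scripts to look and compute and a tool call to move; the robot and the scene stay as the last step left them, time stands still between calls to the robot, and variables do not carry over. Pictures are saved under pics/ and viewed, at most 10 in all, crops included, and the job is handed in when it is done.

Besides the shell and the picture viewer there is one more tool, called after "Emit:" as a command line: name --argument value ..., lists and objects as JSON in quotes. arm_command: Moves the arm, as the interface text tells. Its arguments: {"type":"object","properties":{"series":{"type":"string"},"squeeze":{"type":"number"}},"required":["series"]}

```bash
mkdir -p pics; python3 - <<'E'
from cell import telemetry,cams,env
import cv2,numpy as np
o=telemetry.get_obs();print(o)
a=cams.read_camera("scene");b=cams.read_camera("top")
cv2.imwrite("pics/s.png",a);cv2.imwrite("pics/t.png",b)
for n in("scene","top","wrist"):print(n,cams.calibration(n))
E
```

```text
{'time_s': 0.0, 'qpos': array([73.63087061, 18.44060905, -4.01464824, 83.17725737,  1.29332975,
       78.54211858, -3.26024726]), 'joint_velocities': array([ 0.05944333,  0.04756563, -0.08517328,  0.06769098, -0.03997474,
       -0.06159377, -0.00656285]), 'effort': array([ 7.62102663e-04, -4.91290712e+01, -4.03326424e-01, -3.12525952e+01,
       -6.39219303e-02,  4.37965686e-02,  1.68632951e-04]), 'tool_pos': array([ 0.19173956, -0.62046556,  0.22142321]), 'tool_rot': array([-1.79885168e+02,  4.58656293e-03,  1.71775170e+01]), 'force': array([-0.17656034,  0.36484031,  0.45215656]), 'wrist_torque': array([-0.00435647, -0.03000634, -0.03677644]), 'grasp_force': 0.0, 'grip_width': 0.08732179383661427}
scene {'K': array([[495.3754386 ,   0.        , 292.15002749],
       [  0.        , 495.3754386 , 206.2365159 ],
       [  0.        ,   0.        ,   1.        ]]), 'origin': array([-0.01817481,  0.22913695,  0.75395264]), 'rotation': array([-140.21976239,    0.45879981, -117.09556711])}
top {'K': array([[390.82437329,   0.        , 276.52925063],
       [  0.        , 390.82437329, 213.48285176],
       [  0.        ,   0.        ,   1.        ]]), 'origin': array([0.29668045, 0.01470936, 0.93210702]), 'rotation': array([-169.28930623,   -2.55954251,  -88.79629193])}
wrist {'K': array([[347.56288002,   0.        , 279.57063807],
       [  0.        , 347.56288002, 214.42369468],
       [  0.        ,   0.        ,   1.        ]]), 'hand_eye': array([[-8.54017991e-04, -9.60561397e-01, -2.78066670e-01,
         7.64253302e-02],
       [ 9.99999634e-01, -8.34096318e-04, -1.89943493e-04,
        -1.28367871e-04],
       [-4.94819988e-05, -2.78066731e-01,  9.60561758e-01,
        -1.61962908e-01],
       [ 0.00000000e+00,  0.00000000e+00,  0.00000000e+00,
         1.00000000e+00]])}
```

View pics/s.png

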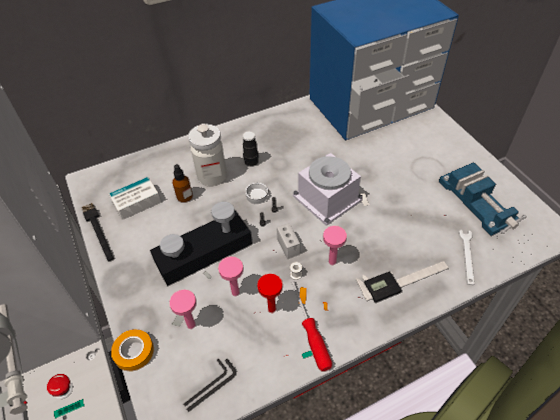

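View pics/t.png

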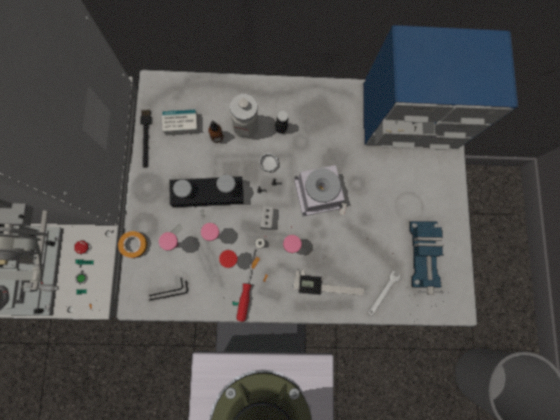

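The scene view shows the black rack with two grey heads, at (172,245) and (223,214), and the block with its collar at (329,172). In the top view the heads are at (182,188) and (226,184), and the bore at (322,185). The pink and red pins are decoys. The head at scene (223,214) shows more shank, so it's probably the long pin. I'll check that with heights and a crop.

```bash
cat > h.py <<'E'
import numpy as np,cv2
from scipy.spatial.transform import Rotation as R
from cell import telemetry,cams
def cam(n,o=None):
    c=cams.calibration(n)
    if n!="wrist": return c["K"],np.array(c["origin"]),R.from_euler("xyz",c["rotation"],degrees=True).as_matrix()
    T=np.eye(4);T[:3,:3]=R.from_euler("xyz",o["tool_rot"],degrees=True).as_matrix();T[:3,3]=o["tool_pos"]
    T=T@c["hand_eye"];return c["K"],T[:3,3],T[:3,:3]
def ray(C,p):
    d=C[2]@np.linalg.inv(C[0])@[p[0],p[1],1];return C[1],d/np.linalg.norm(d)
def plane(C,p,z):
    o,d=ray(C,p);return o+d*(z-o[2])/d[2]
def tri(C1,p1,C2,p2):
    o,d=ray(C1,p1);q,e=ray(C2,p2);t=np.linalg.lstsq(np.c_[d,-e],q-o,rcond=None)[0]
    a=o+d*t[0];b=q+e*t[1];return (a+b)/2,np.linalg.norm(a-b)
def show(img,x,y,w,h,k,f):
    cv2.imwrite(f,cv2.resize(img[y:y+h,x:x+w],None,fx=k,fy=k,interpolation=cv2.INTER_CUBIC))
E
python3 - <<'E'
from h import *
s=cv2.imread("pics/s.png");t=cv2.imread("pics/t.png")
a=cv2.resize(s[150:290,145:375],None,fx=3.4,fy=3.4,interpolation=cv2.INTER_CUBIC)[:,:790]
b=cv2.resize(t[160:220,165:355],None,fx=4.1,fy=4.1,interpolation=cv2.INTER_CUBIC)[:,:790]
cv2.imwrite("pics/c1.png",a);cv2.imwrite("pics/c2.png",b)
S=cam("scene");T=cam("top")
for n,p,q in(("A",(172,243),(182,188)),("B",(223,212),(226,184)),("bore",(329,171),(323,185))):
    print(n,tri(S,p,T,q))
print([plane(S,p,.04) for p in((152,245),(250,228))])
E
```

```text
A (array([0.51210065, 0.19289088, 0.07166572]), np.float64(0.0009513902463814853))
B (array([0.52014974, 0.09391832, 0.08972248]), np.float64(0.0003471591448725386))
bore (array([ 0.52801016, -0.12311234,  0.08009338]), np.float64(0.001876800289073489))
[array([0.54852925, 0.22358294, 0.04      ]), array([0.50319864, 0.05454745, 0.04      ])]
```

View pics/c1.png

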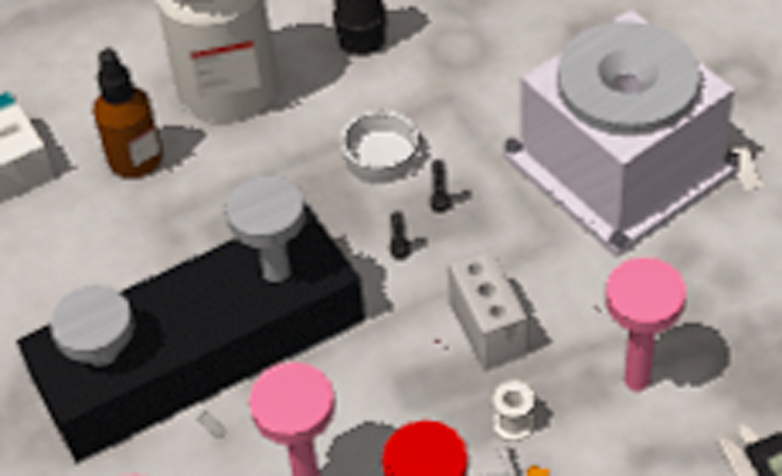

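View pics/c2.png

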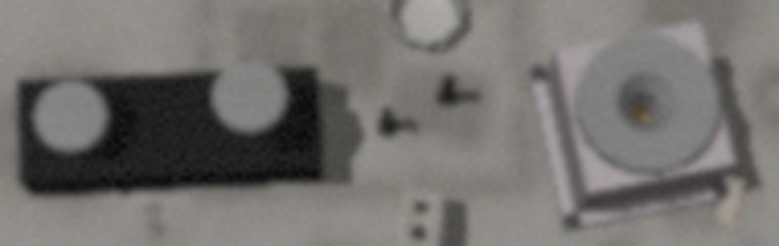

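Of the two grey heads, A at scene (172,243) has its top at z≈0.072 and B at (223,211) at z≈0.090. The expected tops are 0.070 for the short pin and 0.094 for the long one, so B is the long pin, and its longer visible shank agrees. The pink and red ones are ruled out, and the bore mouth at z≈0.080 matches. Next I'll compute the approach.

```bash
cat >> h.py <<'E'
def totool(o,w):
    return np.round(R.from_euler("xyz",o["tool_rot"],degrees=True).as_matrix().T@np.array(w)*1000,1)
E
python3 - <<'E'
from h import *
S=cam("scene");T=cam("top")
for p,q,z in(((222.6,210.6),(225.5,183.7),.094),((329.7,171.2),(322.3,185.6),.08)):
    print(tri(S,p,T,q),plane(S,p,z),plane(T,q,z))
o=telemetry.get_obs()
print(totool(o,[.46-.192,-.25+.62,0]),totool(o,[.06,.343,-.02]))
E
```

```text
(array([0.51941497, 0.09447095, 0.09468612]), np.float64(0.0001036631388800545)) [0.52000747 0.09437319 0.094     ] [0.51957033 0.0944907  0.094     ]
(array([ 0.52532163, -0.12186075,  0.0827539 ]), np.float64(1.7993655130662266e-05)) [ 0.52755672 -0.12329345  0.08      ] [ 0.5260579  -0.12231103  0.08      ]
[ 365.3 -274.4    0.4] [ 158.6 -309.9   20.5]
```

Emit:
arm_command --series "30.4 -22.9 0 0 0;30.4 -22.9 0 0 0;30.4 -22.9 0 0 0;30.4 -22.9 0 0 0;30.4 -22.9 0 0 0;30.4 -22.9 0 0 0;30.4 -22.9 0 0 0;30.4 -22.9 0 0 0;30.4 -22.9 0 0 0;30.4 -22.9 0 0 0;30.4 -22.9 0 0 0;30.4 -22.9 0 0 0;17.6 -34.4 2.3 0 0;17.6 -34.4 2.3 0 0;17.6 -34.4 2.3 0 0;17.6 -34.4 2.3 0 0;17.6 -34.4 2.3 0 0;17.6 -34.4 2.3 0 0;17.6 -34.4 2.3 0 0;17.6 -34.4 2.3 0 0" --squeeze 30

```text
time_s: 1.77
tool_pos: [0.5122, 0.0555, 0.2039]
tool_rot: [180.0, 0.0, 17.2]
force: [0.6, 0.2, 0.2]
grip_width: 0.0871
grasp_force: 0.0
```

Emit:
arm_command --series "0 0 0 0 0;0 0 0 0 0;0 0 0 0 0;0 0 0 0 0"

```text
time_s: 2.1
tool_pos: [0.5124, 0.052, 0.2038]
tool_rot: [180.0, 0.0, 17.0]
force: [0.2, -0.2, -0.0]
grip_width: 0.0869
grasp_force: 0.0
```

```bash
python3 - <<'E'
from h import *
o=telemetry.get_obs();a=cams.read_camera("wrist");cv2.imwrite("pics/w1.png",a)
C=cam("wrist",o);print(o["time_s"],o["tool_pos"],o["tool_rot"],o["qpos"],o["force"])
P=np.array([.5197,.0944,.094]);v=C[0]@C[2].T@(P-C[1]);print("expect",v[:2]/v[2])
g=cv2.cvtColor(a,cv2.COLOR_BGR2GRAY)
c=cv2.HoughCircles(cv2.medianBlur(g,5),cv2.HOUGH_GRADIENT,1,60,param1=80,param2=25,minRadius=25,maxRadius=90)
for k in c[0][:6]:
    w=plane(C,k[:2],.094);print(k,w)
print(totool(o,[.5197-o["tool_pos"][0],.0944-o["tool_pos"][1],.069-o["tool_pos"][2]]))
E
```

```text
2.1 [0.51242139 0.05197723 0.20382746] [1.79966040e+02 4.94960522e-02 1.70387701e+01] [ 29.3790283    4.91505612 -39.83733701 102.36934942   3.31564603
  73.92358129 -84.23734401] [ 0.24893249 -0.16233495 -0.04655868]
expect [231.45571382 188.2637477 ]
[473.5 246.5  46.3] [ 0.5307997 -0.1119817  0.094    ]
[437.5 314.5  49.3] [ 0.46255568 -0.10989268  0.094     ]
[366.5 286.5  42.7] [ 0.46994305 -0.03963617  0.094     ]
[ 73.5 173.5  69.6] [0.49485616 0.21628448 0.094     ]
[118.5 313.5  47.1] [0.38085894 0.16133813 0.094     ]
[  6.5 236.5  34.4] [0.42581097 0.26232988 0.094     ]
[ 19.5 -38.5 134.8]
```

View pics/w1.png

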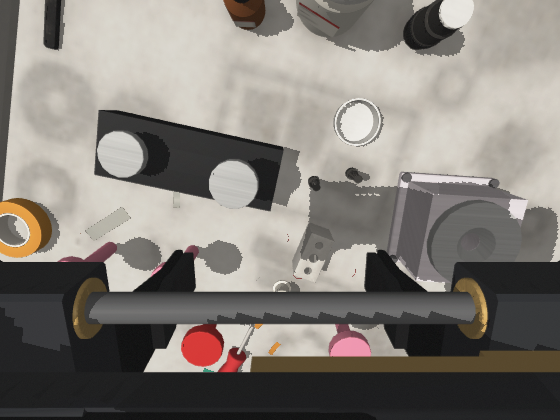

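The wrist view shows the long pin's head at about (233,184), against a predicted (231,188). The short pin's head is at (122,154) and the bore mouth at about (478,240).

```bash
python3 - <<'E'
from h import *
o=telemetry.get_obs();C=cam("wrist",o);a=cv2.imread("pics/w1.png")
g=cv2.cvtColor(a,cv2.COLOR_BGR2GRAY);m=cv2.inRange(g,130,255)
m=cv2.morphologyEx(m,cv2.MORPH_OPEN,np.ones((7,7)))
for x,y,w,h in((205,157,57,54),(95,125,54,57)):
    s=m[y:y+h,x:x+w]; n,l,st,ce=cv2.connectedComponentsWithStats(s); k=l[h//2,w//2]
    c,r=cv2.minEnclosingCircle(np.argwhere(l==k)[:,::-1].astype(np.float32)); p=np.array(c)+(x,y)
    print(st[k],p,r,ce[k]+(x,y),plane(C,ce[k]+(x,y),.094 if x>200 else .07))
print(plane(C,(478,240),.08))
E
```

```text
[   0    4   57   50 2121] [233. 193.] 32.756778717041016 [231.51579444 187.41489863] [0.52047315 0.09442138 0.094     ]
[   3    6   45   46 1662] [120.  153.5] 24.6019287109375 [119.88267148 153.7521059 ] [0.51525055 0.1935889  0.07      ]
[ 0.53465828 -0.12283689  0.08      ]
```

Emit:
arm_command --series "6.9 -12.7 0 0 0;6.9 -12.7 0 0 0;6.9 -12.7 0 0 0;0 0 17 0 0;0 0 17 0 0;0 0 17 0 0;0 0 17 0 0;0 0 0 0 0;0 0 0 0 0;0 0 0 0 0"

```text
time_s: 2.98
tool_pos: [0.5218, 0.0956, 0.1371]
tool_rot: [180.0, -0.1, 17.1]
force: [-0.7, -1.0, 0.2]
grip_width: 0.0874
grasp_force: 0.0
```

```bash
python3 - <<'E'
from h import *
o=telemetry.get_obs();a=cams.read_camera("wrist");cv2.imwrite("pics/w2.png",a)
C=cam("wrist",o);print(o["time_s"],o["tool_pos"],o["tool_rot"])
for P in([.521,.0945,.094],[.527,-.1225,.08]):
    v=C[0]@C[2].T@(np.array(P)-C[1]);print("expect",v[:2]/v[2])
E
```

```text
2.9833 [0.52177053 0.0956163  0.13706009] [ 1.79977322e+02 -6.29066764e-02  1.70983530e+01]
expect [281.17289048 242.20839262]
expect [574.10336814 311.35454538]
```

View pics/w2.png

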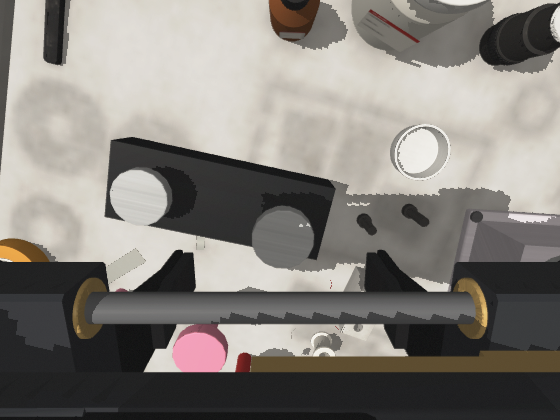

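The head is at (283,238), so it sits within about 2 mm of the finger centre line. I'll descend and grip it.

Emit:
arm_command --series "1 1.5 0 0 0;0 0 17 0 0;0 0 17 0 0;0 0 17 0 0;0 0 17 0 0;0 0 0 0 0;0 0 0 0 0;0 0 0 0 255;0 0 0 0 255;0 0 0 0 255;0 0 0 0 255;0 0 0 0 255;0 0 0 0 255;0 0 0 0 255;0 0 0 0 255;0 0 0 0 255;0 0 0 0 255"

```text
time_s: 4.45
tool_pos: [0.5225, 0.0952, 0.0681]
tool_rot: [180.0, 0.0, 17.2]
force: [0.1, -0.2, -0.0]
grip_width: 0.0389
grasp_force: 30.0
```

Emit:
arm_command --series "0 0 -5 0 255;0 0 -15 0 255;0 0 -15 0 255;0 0 -15 0 255;0 0 -15 0 255;0 0 -15 0 255;0 0 -15 0 255;0 0 -15 0 255;0 0 0 0 255;0 0 0 0 255;0 0 0 0 255"

```text
time_s: 5.37
tool_pos: [0.5218, 0.0949, 0.1772]
tool_rot: [-180.0, 0.1, 17.2]
force: [-0.2, -0.5, -2.2]
grip_width: 0.0387
grasp_force: 30.0
```

```bash
python3 - <<'E'
from h import *
o=telemetry.get_obs();p=o["tool_pos"];print(o["grip_width"],o["force"])
# stop 60 mm short of the bore (towards -x of tool) so it is in view
w=np.array([.528,-.1225,.178]);print(totool(o,w-p))
E
```

```text
0.038693283629680365 [-0.19548173 -0.51807072 -2.16556487]
[-58.3 209.6  -0.8]
```

Emit:
arm_command --series "-11.3 20.9 0 0 255;-11.3 20.9 0 0 255;-11.3 20.9 0 0 255;-11.3 20.9 0 0 255;-11.3 20.9 0 0 255;-11.3 20.9 0 0 255;-11.3 20.9 0 0 255;-11.3 20.9 0 0 255;-11.3 20.9 0 0 255;-11.3 20.9 0 0 255;0 0 0 0 255;0 0 0 0 255;0 0 0 0 255;0 0 0 0 255"

```text
time_s: 6.53
tool_pos: [0.4762, -0.1365, 0.1775]
tool_rot: [-179.9, 0.0, 17.3]
force: [-0.8, -0.1, -2.6]
grip_width: 0.0388
grasp_force: 30.0
```

```bash
python3 - <<'E'
from h import *
o=telemetry.get_obs();a=cams.read_camera("wrist");cv2.imwrite("pics/w3.png",a)
b=cams.read_camera("scene");cv2.imwrite("pics/s3.png",b)
C=cam("wrist",o);print(o["time_s"],o["tool_pos"],o["tool_rot"])
P=[.527,-.1225,.08]
v=C[0]@C[2].T@(np.array(P)-C[1]);print("expect",v[:2]/v[2],"collar r",347.6*.0395/v[2],"cone r",347.6*.017/v[2])
g=cv2.medianBlur(cv2.cvtColor(a,cv2.COLOR_BGR2GRAY),3)
for r0,r1 in((50,100),(20,45)):
    c=cv2.HoughCircles(g,cv2.HOUGH_GRADIENT,1,30,param1=80,param2=20,minRadius=r0,maxRadius=r1)
    if c is not None:
        for k in c[0][:5]: print(k,plane(C,k[:2],.08))
E
```

```text
6.5333 [ 0.47621826 -0.13646354  0.17754067] [-1.79938118e+02  3.28768672e-02  1.72943431e+01]
expect [282.29426985 147.37154148] collar r 53.66771626837047 cone r 23.09749814081767
[284.5 142.5  53.5] [ 0.53084127 -0.12299304  0.08      ]
[279.5 316.5  99.4] [ 0.39105703 -0.16253727  0.08      ]
[269.5 270.5  85.1] [ 0.42941253 -0.14209476  0.08      ]
[ 73.5 324.5  82.6] [0.33118746 0.00363062 0.08      ]
[113.5 318.5  64.1] [ 0.34720087 -0.02811017  0.08      ]
[280.5 288.5  44.4] [ 0.41652133 -0.15550174  0.08      ]
[284.5 143.5  22.8] [ 0.5301537  -0.12320946  0.08      ]
[167.5  13.5  25.7] [ 0.58821917 -0.02326192  0.08      ]
[208.5 315.5  28.9] [ 0.37406922 -0.10468549  0.08      ]
```

View pics/w3.png

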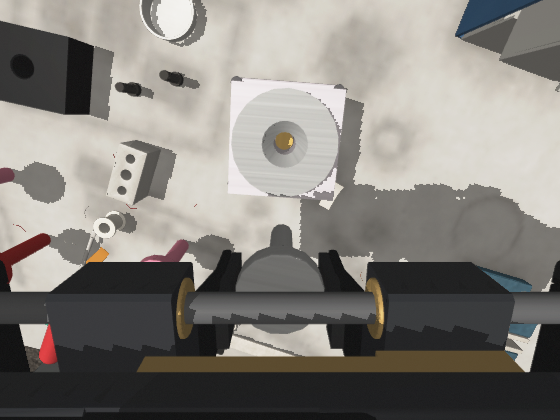

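The bore mouth is at (284.5,143), r 22.8, which matches the cone's predicted 23 px. The held head is at (280,288) and the pin's tip ends at about (282,226). I'll work out the head and tip offsets in the tool frame through the same camera, so any camera bias cancels.

```bash
python3 - <<'E'
from h import *
o=telemetry.get_obs();c=cams.calibration("wrist");H=c["hand_eye"];C=(c["K"],H[:3,3],H[:3,:3])
print("head",plane(C,(280.5,288.5),-.025))
zt=plane(C,(282,226),.059);print("tip far edge",zt,"-> tip centre x",zt[0]-.007)
b=o["tool_pos"][2]-.08
B=plane(C,(284.5,143),b);print("bore",B)
a=cv2.imread("pics/w3.png");s=cv2.imread("pics/s3.png")
x=cv2.resize(a[215:345,200:360],None,fx=3,fy=3)
# scene: where is the pin
S=cam("scene");v=S[0]@S[2].T@(o["tool_pos"]-S[1]);u=(v[:2]/v[2]).astype(int);print(u)
y=cv2.resize(s[max(u[1]-70,0):u[1]+60,u[0]-50:u[0]+50],None,fx=3,fy=3)
cv2.imwrite("pics/c3.png",np.hstack([x,y]))
E
```

```text
head [ 0.00305826  0.00022245 -0.025     ]
tip far edge [0.00440406 0.001445   0.059     ] -> tip centre x -0.0025959430413318796
bore [0.05582295 0.00348869 0.09789304]
[354 147]
```

View pics/c3.png

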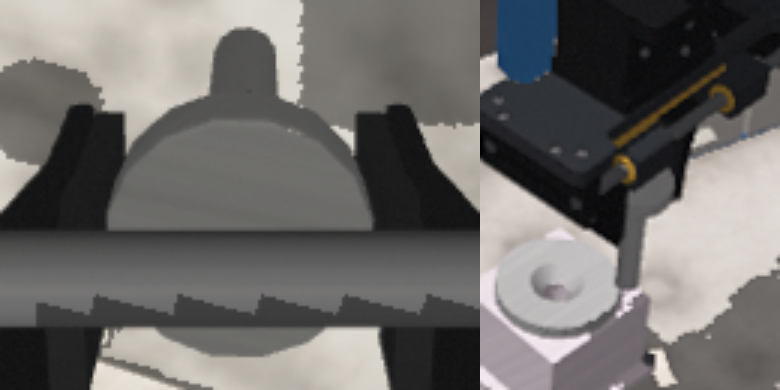

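The pin hangs nearly upright, with its tip about 2 mm towards tool −x. That is well within the cone's capture range, so I'll move over the bore and start lowering.

Emit:
arm_command --series "9.6 0.5 0 0 255;9.6 0.5 0 0 255;9.6 0.5 0 0 255;9.6 0.5 0 0 255;9.6 0.4 0 0 255;9.3 0.4 0 0 255;0 0 0 0 255;0 0 0 0 255;0 0 0 0 255;0 0 0 0 255"

```text
time_s: 7.47
tool_pos: [0.5313, -0.124, 0.178]
tool_rot: [180.0, 0.0, 17.1]
force: [0.1, -0.4, -1.3]
grip_width: 0.0388
grasp_force: 30.0
```

Emit:
arm_command --series "0 0 8 0 255;0 0 8 0 255;0 0 8 0 255;0 0 8 0 255;0 0 5 0 255;0 0 4 0 255;0 0 4 0 255;0 0 4 0 255;0 0 4 0 255;0 0 0 0 255"

```text
time_s: 8.3
tool_pos: [0.5313, -0.1234, 0.1244]
tool_rot: [-180.0, 0.1, 17.2]
force: [-1.7, 1.4, -2.3]
grip_width: 0.0388
grasp_force: 30.0
```

```bash
python3 - <<'E'
from h import *
o=telemetry.get_obs();print(o["tool_pos"],o["force"],o["wrist_torque"])
a=cams.read_camera("wrist");s=cams.read_camera("scene")
x=cv2.resize(a[100:345,180:380],None,fx=1.9,fy=1.9)
S=cam("scene");v=S[0]@S[2].T@(o["tool_pos"]-S[1]);u=(v[:2]/v[2]).astype(int)
y=cv2.resize(s[u[1]-50:u[1]+73,u[0]-60:u[0]+40],(378,465))
cv2.imwrite("pics/c4.png",np.hstack([x,y]))
E
```

```text
[ 0.53134971 -0.12335627  0.12439715] [-1.69311289  1.3743758  -2.30784764] [ 0.13580725  0.1439702  -0.04509571]Traceback (most recent call last):
  File "<stdin>", line 7, in <module>
    return _nx.concatenate(arrs, 1, dtype=dtype, casting=casting)
           ~~~~~~~~~~~~~~~^^^^^^^^^^^^^^^^^^^^^^^^^^^^^^^^^^^^^^^
ValueError: all the input array dimensions except for the concatenation axis must match exactly, but along dimension 0, the array at index 0 has size 466 and the array at index 1 has size 465
```

The side force is light (about 2 N) and there's no upward resistance, so the tip is entering the bore. I'll keep lowering gently.

Emit:
arm_command --series "-0.5 -0.5 2 0 255;0 0 3 0 255;0 0 3 0 255;0 0 3 0 255;0 0 3 0 255;0 0 0 0 255;0 0 0 0 255"

```text
time_s: 8.98
tool_pos: [0.531, -0.1234, 0.1108]
tool_rot: [-180.0, 0.0, 17.2]
force: [-1.2, 0.6, -1.8]
grip_width: 0.0389
grasp_force: 30.0
```

Emit:
arm_command --series "0 0 3 0 255;0 0 3 0 255;0 0 2 0 255;0 0 0 0 255;0 0 0 0 255"

```text
time_s: 9.4
tool_pos: [0.5311, -0.1234, 0.1029]
tool_rot: [-180.0, 0.0, 17.2]
force: [0.1, -0.1, -2.0]
grip_width: 0.0387
grasp_force: 30.0
```

Emit:
arm_command --series "0 0 0 0 0;0 0 0 0 0;0 0 0 0 0;0 0 0 0 0;0 0 0 0 0;0 0 0 0 0;0 0 0 0 0;0 0 0 0 0;0 0 -10 0 0;0 0 -15 0 0;0 0 -15 0 0;0 0 -15 0 0;0 0 -15 0 0;0 0 0 0 0;0 0 0 0 0;0 0 0 0 0"

```text
time_s: 10.73
tool_pos: [0.5307, -0.1233, 0.1726]
tool_rot: [-180.0, 0.0, 17.2]
force: [0.1, 0.1, -1.1]
grip_width: 0.0869
grasp_force: 0.0
```

```bash
python3 - <<'E'
from h import *
o=telemetry.get_obs();print(o["tool_pos"],o["force"],o["grip_width"])
a=cams.read_camera("wrist");s=cams.read_camera("scene")
x=cv2.resize(a[100:345,160:400],(470,480))
y=cv2.resize(s[110:230,280:360],(320,480))
C=cam("wrist",o);v=C[0]@C[2].T@(np.array([.5308,-.1232,.124])-C[1]);print("expect head top wrist",v[:2]/v[2],347*.02/v[2])
cv2.imwrite("pics/c4.png",np.hstack([x,y]))
E
```

```text
[ 0.53074378 -0.12330896  0.1726007 ] [ 0.12855796  0.07882946 -1.0792414 ] 0.08689007878399393
expect head top wrist [279.73666288 237.34854194] 31.054765121270872
```

View pics/c4.png

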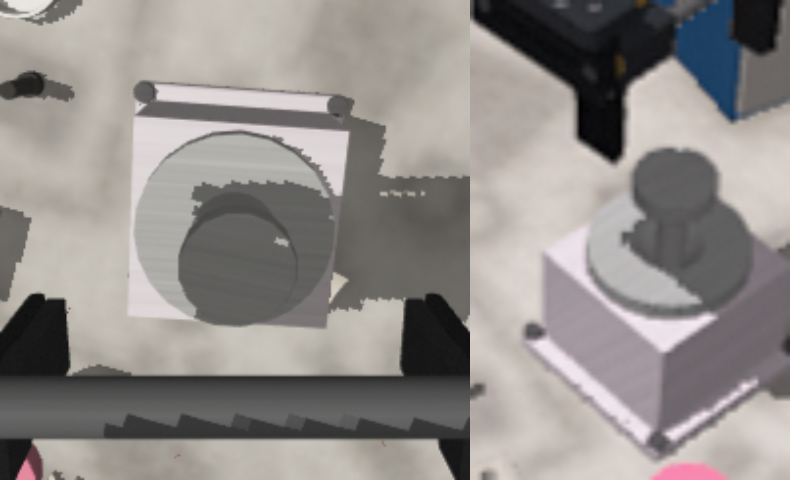

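The pin stands upright in the bore. Its head is at wrist pixel (281,237), as predicted, with the collar below. Next I'll close the fingers and press.

Emit:
arm_command --series "0 0 0 0 255;0 0 0 0 255;0 0 0 0 255;0 0 0 0 255;0 0 0 0 255;0 0 0 0 255;0 0 0 0 255;0 0 0 0 255;0 0 0 0 255;0 0 0 0 255;0 0 0 0 255;0 0 0 0 255;0 0 0 0 255;0 0 0 0 255"

```text
time_s: 12.0
tool_pos: [0.5312, -0.1234, 0.1732]
tool_rot: [180.0, 0.0, 17.2]
force: [0.4, 0.2, -0.2]
grip_width: 0.0036
grasp_force: 0.0
```

Emit:
arm_command --series "0 0 9 0 255;0 0 9 0 255;0 0 9 0 255;0 0 9 0 255;0 0 4 0 255;0 0 3 0 255;0 0 3 0 255;0 0 3 0 255;0 0 3 0 255;0 0 0 0 255;0 0 0 0 255"

```text
time_s: 12.92
tool_pos: [0.5318, -0.1235, 0.1218]
tool_rot: [179.9, -0.1, 17.2]
force: [-0.7, 0.6, 3.0]
grip_width: 0.0007
grasp_force: 1.5
```

Contact at z≈0.122 with the force rising, so I'll keep pressing.

Emit:
arm_command --series "0 0 2.5 0 255;0 0 2.5 0 255;0 0 2.5 0 255;0 0 2.5 0 255;0 0 2.5 0 255;0 0 2.5 0 255;0 0 0 0 255;0 0 0 0 255"

```text
time_s: 13.58
tool_pos: [0.532, -0.1235, 0.1071]
tool_rot: [179.9, -0.1, 17.2]
force: [0.1, -0.3, 4.6]
grip_width: 0.0003
grasp_force: 2.5
```

Emit:
arm_command --series "0 0 2.5 0 255;0 0 2.5 0 255;0 0 2.5 0 255;0 0 2.5 0 255;0 0 2 0 255;0 0 0 0 255;0 0 0 0 255"

```text
time_s: 14.17
tool_pos: [0.5321, -0.1234, 0.0952]
tool_rot: [179.9, -0.1, 17.2]
force: [0.3, 0.9, 4.8]
grip_width: 0.0008
grasp_force: 2.6
```

Emit:
arm_command --series "0 0 1 0 255;0 0 1 0 255;0 0 1 0 255;0 0 0 0 255;0 0 0 0 255"

```text
time_s: 14.58
tool_pos: [0.5324, -0.1233, 0.0943]
tool_rot: [179.9, -0.1, 17.2]
force: [-4.0, 1.6, 19.0]
grip_width: 0.0008
grasp_force: 8.7
```

Emit:
arm_command --series "0 0 1 0 255;0 0 1 0 255;0 0 0 0 255;0 0 0 0 255"

```text
time_s: 14.92
tool_pos: [0.5326, -0.1233, 0.0941]
tool_rot: [179.8, -0.1, 17.2]
force: [-9.5, 2.0, 30.3]
grip_width: 0.0014
grasp_force: 14.4
```

It stalls at z≈0.094 with 30 N, against a home top of 0.092. I'll lift off and check the gap.

Emit:
arm_command --series "0 0 -6 0 255;0 0 -15 0 255;0 0 -20 0 255;0 0 -30 0 255;0 0 -30 0 255;0 0 -30 0 255;0 0 0 0 255;0 0 0 0 255"

```text
time_s: 15.58
tool_pos: [0.5323, -0.1236, 0.2219]
tool_rot: [179.9, -0.2, 17.2]
force: [0.4, 0.0, -0.3]
grip_width: 0.0003
grasp_force: 0.0
```

```bash
python3 - <<'E'
from h import *
o=telemetry.get_obs();print(o["tool_pos"],o["force"])
a=cams.read_camera("wrist");s=cams.read_camera("scene");cv2.imwrite("pics/w5.png",a);cv2.imwrite("pics/s5.png",s)
x=cv2.resize(a[130:290,190:370],(420,373),interpolation=cv2.INTER_CUBIC)
y=cv2.resize(s[140:200,300:360],(373,373),interpolation=cv2.INTER_CUBIC)
C=cam("wrist",o);S=cam("scene")
for D in(C,S):
  for P in([.5308,-.1232,.092],[.5308,-.1232,.08]):
    v=D[0]@D[2].T@(np.array(P)-D[1]);print(v[:2]/v[2])
cv2.imwrite("pics/c5.png",np.hstack([x,y]))
E
```

```text
[ 0.53230825 -0.12355858  0.22188166] [ 0.3934377   0.03300461 -0.34438035]
[278.49738047 207.42779341]
[278.50290516 204.02554893]
[329.11213474 165.63381609]
[328.79779293 170.11209618]
```

View pics/c5.png

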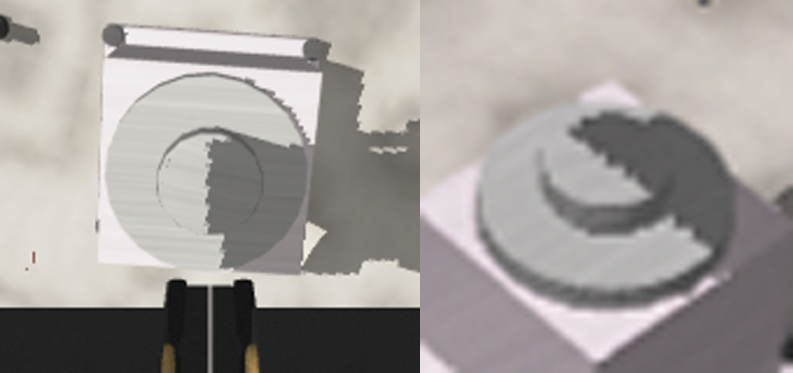

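The head looks seated and level, at about (329,166) in the scene view with no dark gap. To verify the 2 mm discrepancy I'll press again, then touch the collar itself with the fingertips: the difference should be 12 mm.

Emit:
arm_command --series "-1.3 -0.8 20 0 255;0 0 25 0 255;0 0 25 0 255;0 0 25 0 255;0 0 15 0 255;0 0 8 0 255;0 0 4 0 255;0 0 2 0 255;0 0 2 0 255;0 0 2 0 255;0 0 1 0 255;0 0 0 0 255;0 0 0 0 255"

```text
time_s: 16.77
tool_pos: [0.5312, -0.1232, 0.0943]
tool_rot: [179.9, -0.1, 17.2]
force: [-3.4, 0.9, 12.3]
grip_width: 0.0007
grasp_force: 5.7
```

Emit:
arm_command --series "0 0 1 0 255;0 0 1 0 255;0 0 1 0 255;0 0 0 0 255;0 0 0 0 255"

```text
time_s: 17.18
tool_pos: [0.5314, -0.1232, 0.0942]
tool_rot: [179.8, -0.1, 17.2]
force: [-10.6, 1.4, 28.3]
grip_width: 0.0005
grasp_force: 14.2
```

Emit:
arm_command --series "0 0 -8 0 255;0 0 -8 0 255;-10 0 0 0 255;-10 0 0 0 255;-11 0 0 0 255;0 0 0 0 255;0 0 8 0 255;0 0 8 0 255;0 0 4 0 255;0 0 2 0 255;0 0 0 0 255;0 0 0 0 255"

```text
time_s: 18.18
tool_pos: [0.5002, -0.1318, 0.0818]
tool_rot: [-180.0, 0.0, 17.2]
force: [0.7, -0.4, 0.1]
grip_width: 0.0002
grasp_force: 0.1
```

Emit:
arm_command --series "0 0 1 0 255;0 0 1 0 255;0 0 0 0 255;0 0 0 0 255"

```text
time_s: 18.52
tool_pos: [0.5005, -0.1321, 0.0805]
tool_rot: [180.0, -0.0, 17.2]
force: [0.0, 0.5, 1.4]
grip_width: 0.0004
grasp_force: 0.9
```

Emit:
arm_command --series "0 0 1 0 255;0 0 1 0 255;0 0 0 0 255;0 0 0 0 255"

```text
time_s: 18.85
tool_pos: [0.5005, -0.1321, 0.0804]
tool_rot: [179.9, -0.0, 17.2]
force: [-5.7, 2.0, 15.6]
grip_width: 0.0005
grasp_force: 7.6
```

The collar reads 0.0804 and the head 0.0943, a difference of 13.9 mm, so the head is about 2 mm proud on at least one side, probably tilted. I'll probe and press on the −x side of the head.

Emit:
arm_command --series "0 0 -12 0 255;0 0 -12 0 255;9 0 0 0 255;9 0 0 0 255;0 0 0 0 255;0 0 4 0 255;0 0 3 0 255;0 0 1 0 255;0 0 1 0 255;0 0 1 0 255;0 0 0 0 255;0 0 0 0 255"

```text
time_s: 19.85
tool_pos: [0.5175, -0.127, 0.0943]
tool_rot: [179.9, 0.0, 17.2]
force: [-5.4, 1.8, 17.9]
grip_width: 0.0005
grasp_force: 9.1
```

Emit:
arm_command --series "0 0 1 0 255;0 0 1 0 255;0 0 0 0 255;0 0 0 0 255"

```text
time_s: 20.18
tool_pos: [0.5177, -0.127, 0.0942]
tool_rot: [179.9, 0.0, 17.2]
force: [-10.4, 2.1, 30.2]
grip_width: 0.0003
grasp_force: 14.9
```

Emit:
arm_command --series "0 0 -12 0 255;13 0 0 0 255;13 0 0 0 255;0 0 0 0 255;0 0 4 0 255;0 0 3 0 255;0 0 1 0 255;0 0 1 0 255;0 0 1 0 255;0 0 0 0 255;0 0 0 0 255"

```text
time_s: 21.1
tool_pos: [0.5426, -0.1193, 0.0942]
tool_rot: [179.9, -0.1, 17.2]
force: [-3.1, 1.8, 13.6]
grip_width: 0.0005
grasp_force: 6.9
```

It's level in x, so I'll probe the y sides the same way.

Emit:
arm_command --series "0 0 -12 0 255;-6 8 0 0 255;-6 8 0 0 255;0 0 0 0 255;0 0 4 0 255;0 0 3 0 255;0 0 1 0 255;0 0 1 0 255;0 0 1 0 255;0 0 0 0 255;0 0 0 0 255"

```text
time_s: 22.02
tool_pos: [0.5353, -0.1375, 0.0943]
tool_rot: [-180.0, 0.0, 17.2]
force: [-2.3, 0.7, 3.6]
grip_width: 0.0004
grasp_force: 1.7
```

Emit:
arm_command --series "0 0 -12 0 255;0 -16 0 0 255;0 -16 0 0 255;0 0 0 0 255;0 0 4 0 255;0 0 3 0 255;0 0 2 0 255;0 0 1 0 255;0 0 1 0 255;0 0 0 0 255;0 0 0 0 255"

```text
time_s: 22.93
tool_pos: [0.5259, -0.1076, 0.095]
tool_rot: [-180.0, 0.0, 17.2]
force: [0.1, 0.2, -0.5]
grip_width: 0.0008
grasp_force: 0.0
```

Emit:
arm_command --series "0 0 1 0 255;0 0 1 0 255;0 0 0 0 255;0 0 0 0 255"

```text
time_s: 23.27
tool_pos: [0.5269, -0.1071, 0.0944]
tool_rot: [180.0, -0.1, 17.2]
force: [-0.4, 0.9, 5.6]
grip_width: 0.0003
grasp_force: 2.8
```

All four sides read 0.0943, so the head is level. I'll press harder at the centre to see whether it moves at all.

Emit:
arm_command --series "0 0 -10 0 255;-0.5 8 0 0 255;-0.5 8.5 0 0 255;0 0 5 0 255;0 0 4 0 255;0 0 2 0 255;0 0 1 0 255;0 0 1 0 255;0 0 1 0 255;0 0 0 0 255;0 0 0 0 255"

```text
time_s: 24.18
tool_pos: [0.5311, -0.1243, 0.0941]
tool_rot: [179.8, -0.0, 17.1]
force: [-10.8, 1.0, 32.9]
grip_width: 0.0005
grasp_force: 16.3
```

Emit:
arm_command --series "0 0 0.5 0 255;0 0 0.5 0 255;0 0 0 0 255;0 0 0 0 255"

```text
time_s: 24.52
tool_pos: [0.5312, -0.1243, 0.0941]
tool_rot: [179.8, -0.0, 17.1]
force: [-13.2, 1.5, 39.3]
grip_width: 0.0004
grasp_force: 19.1
```

It's rigid at 39 N. I'll back off to the side and measure the head-to-collar height numerically from an oblique wrist view.

Emit:
arm_command --series "0 0 -10 0 255;0 0 -25 0 255;0 0 -30 0 255;0 -25 -30 0 255;0 -25 -10 0 255;0 -25 0 0 255;0 -25 0 0 255;0 0 0 0 255;0 0 0 0 255;0 0 0 0 255;0 0 0 0 255"

```text
time_s: 25.43
tool_pos: [0.5002, -0.0291, 0.1925]
tool_rot: [-180.0, 0.1, 17.1]
force: [-0.1, -0.7, -0.5]
grip_width: 0.0004
grasp_force: 0.0
```

```bash
python3 - <<'E'
from h import *
o=telemetry.get_obs();a=cams.read_camera("wrist");cv2.imwrite("pics/w6.png",a)
C=cam("wrist",o);print(o["time_s"],o["tool_pos"])
def pr(P):
    v=C[0]@C[2].T@(np.array(P)-C[1]);return v[:2]/v[2]
for z in(.08,.092,.094):print(z,pr([.5308,-.1232,z]),"left edge",pr([.5308-.02*.294,-.1232+.02*.956,z]),"right",pr([.5308+.02*.294,-.1232-.02*.956,z]))
for r in(.0395,):print("collar l/r",pr([.5308-r*.294,-.1232+r*.956,.08]),pr([.5308+r*.294,-.1232-r*.956,.08]))
g=cv2.cvtColor(a,cv2.COLOR_BGR2GRAY);y=int(pr([.5308,-.1232,.09])[1]);x=int(pr([.5308,-.1232,.09])[0])
for yy in(y-3,y,y+3):print(yy,x-90,list(map(int,g[yy,x-90:min(x+90,560)])))
E
```

```text
25.4333 [ 0.5002333  -0.02912686  0.1925206 ]
0.08 [400.69043485 208.7818806 ] left edge [376.24033994 208.80745052] right [425.14224425 208.75630889]
0.092 [405.80258262 212.80697414] left edge [380.31978084 212.8334768 ] right [431.28724677 212.78046955]
0.094 [406.69688388 213.51110994] left edge [381.03342272 213.53777453] right [432.3622339  213.48444338]
collar l/r [352.40314796 208.83237946] [448.98440931 208.73137475]
209 314 [123, 125, 124, 123, 125, 126, 127, 129, 130, 130, 129, 100, 128, 143, 149, 150, 150, 150, 150, 149, 103, 99, 99, 99, 99, 98, 99, 99, 100, 100, 99, 100, 112, 145, 149, 148, 95, 79, 93, 114, 116, 116, 115, 114, 114, 114, 114, 114, 114, 115, 114, 115, 115, 114, 114, 115, 115, 114, 116, 116, 116, 116, 117, 117, 117, 110, 82, 82, 84, 87, 106, 118, 119, 118, 118, 117, 118, 118, 116, 116, 117, 116, 116, 116, 118, 117, 118, 117, 117, 114, 115, 114, 113, 113, 113, 113, 113, 112, 113, 113, 114, 115, 114, 116, 117, 116, 116, 116, 117, 117, 117, 117, 116, 116, 117, 116, 116, 116, 116, 113, 115, 117, 116, 116, 117, 117, 117, 117, 117, 117, 118, 117, 118, 117, 119, 1
[... 1309 characters left out ...]
 112, 114, 115, 114, 114, 114, 114, 114, 114, 115, 115, 116, 115, 114, 114, 114, 114, 113, 113, 115, 115, 116, 115, 115, 117, 116, 89, 81, 79, 81, 99, 113, 116, 116, 115, 115, 117, 117, 118, 118, 120, 120, 120, 119, 118, 117, 118, 117, 117, 117, 117, 118, 118, 117, 118, 117, 118, 116, 116, 117, 117, 117, 115, 115, 115, 116, 115, 116, 116, 117, 115, 116, 116, 117, 117, 116, 117, 116, 115, 115, 119, 119, 120, 120, 120, 119, 119, 120, 120, 119, 119, 120, 119, 118, 122, 122, 123, 121, 122, 122, 122, 122, 122, 121, 120, 120, 119, 118, 117, 117, 115, 115, 113, 114, 115, 114, 114, 115, 115, 115, 115, 115, 115, 116, 116, 116, 116, 117, 116, 116, 116, 117, 116, 118, 119, 121, 121, 123, 124, 124, 125]
```

Emit:
arm_command --series "0.5 20 10 0 255;0.5 20 20 0 255;0.7 26 20 0 255;0 0 25 0 255;0 0 16 0 255;0 0 10 0 255;0 0 6 0 255;0 0 3 0 255;0 0 1 0 255;0 0 1 0 255;0 0 0 0 255;0 0 0 0 255"

```text
time_s: 26.48
tool_pos: [0.522, -0.0905, 0.082]
tool_rot: [179.9, -0.1, 17.2]
force: [0.3, 0.9, -0.4]
grip_width: 0.0005
grasp_force: 0.0
```

Emit:
arm_command --series "0 0 1 0 255;0 0 1 0 255;0 0 1 0 255;0 0 0 0 255;0 0 0 0 255"

```text
time_s: 26.9
tool_pos: [0.522, -0.0905, 0.0803]
tool_rot: [179.9, -0.0, 17.2]
force: [-4.5, 0.5, 12.6]
grip_width: 0.0005
grasp_force: 6.4
```

The collar reads 0.0804 here too, so the head is truly about 2 mm proud and rigid, even though it's level. The pin also sits off-centre, against the bore wall. I'll grip the head, centre and wiggle it, let go, and press again.

Emit:
arm_command --series "0 0 -15 0 255;0 0 -35 0 0;-0.6 17 0 0 0;-0.6 17 0 0 0;0 0 0 0 0;0 0 0 0 0;0 0 0 0 0;0 0 0 0 0;0 0 0 0 0;0 0 15 0 0;0 0 15 0 0;0 0 10 0 0;0 0 5 0 0;0 0 0 0 0;0 0 0 0 0"

```text
time_s: 28.15
tool_pos: [0.5304, -0.123, 0.0832]
tool_rot: [-180.0, 0.0, 17.2]
force: [0.6, 0.1, 0.0]
grip_width: 0.0836
grasp_force: 0.0
```

Emit:
arm_command --series "0 0 0 0 255;0 0 0 0 255;0 0 0 0 255;0 0 0 0 255;0 0 0 0 255;0 0 0 0 255;0 0 0 0 255;0 0 0 0 255;0 0 0 0 255"

```text
time_s: 28.9
tool_pos: [0.5304, -0.1233, 0.0832]
tool_rot: [180.0, 0.0, 17.2]
force: [0.2, 0.4, 0.3]
grip_width: 0.0391
grasp_force: 30.0
```

Emit:
arm_command --series "0 0 0.5 0.03 255;-1 0 0.5 0.03 255;1 0.7 0 -0.06 255;0 -1.4 0.5 -0.06 255;0 0.7 0 0.06 255;0 0 0 0 255"

```text
time_s: 29.4
tool_pos: [0.5314, -0.1234, 0.083]
tool_rot: [179.9, -0.1, 17.1]
force: [-1.3, 0.0, 6.2]
grip_width: 0.039
grasp_force: 30.0
```

Emit:
arm_command --series "-1 0 -3 0 255;0 0 -3 0 255;0 0 0 0 255;0 0 3 0 255;0 0 3 0 255;0 0 0 0 255;0 0 -0.5 0 0;0 0 0 0 0;0 0 0 0 0;0 0 0 0 0;0 0 0 0 0;0 0 0 0 0;0 0 -12 0 0;0 0 -15 0 0;0 0 -15 0 255;0 0 0 0 255;0 0 0 0 255;0 0 0 0 255;0 0 0 0 255;0 0 0 0 255"

```text
time_s: 31.07
tool_pos: [0.5287, -0.1235, 0.1233]
tool_rot: [-180.0, 0.1, 17.2]
force: [-0.1, 0.2, -0.5]
grip_width: 0.0551
grasp_force: 0.0
```

Emit:
arm_command --series "0 0 0 0 255;0 0 0 0 255;0 0 0 0 255;0 0 0 0 255;0 0 0 0 255;0 0 8 0 255;0 0 8 0 255;0 0 8 0 255;0 0 4 0 255;0 0 2 0 255;0 0 1 0 255;0 0 1 0 255;0 0 1 0 255;0 0 0 0 255"

```text
time_s: 32.23
tool_pos: [0.5303, -0.1232, 0.0943]
tool_rot: [179.9, -0.0, 17.2]
force: [-7.0, 3.1, 20.2]
grip_width: 0.0009
grasp_force: 10.4
```

It stops at the same height after reseating, level and rigid at up to 39 N, so this is the hard stop. I'll retreat.

Emit:
arm_command --series "0 0 -10 0 255;0 0 -25 0 255;0 0 -30 0 255;0 0 -30 0 255;-20 0 -10 0 255;-20 0 0 0 255;-20 0 0 0 255;0 0 0 0 255;0 0 0 0 255;0 0 0 0 255;0 0 0 0 255"

```text
time_s: 33.15
tool_pos: [0.4727, -0.1408, 0.1959]
tool_rot: [-180.0, -0.0, 17.2]
force: [-0.2, 0.3, 0.8]
grip_width: 0.0007
grasp_force: 0.0
```

```bash
python3 - <<'E'
from h import *
o=telemetry.get_obs();print(o["time_s"],o["tool_pos"],o["force"])
s=cams.read_camera("scene");p=cv2.imread("pics/s.png")
d=cv2.absdiff(s,p)[225:265,150:195];print("short pin region diff",d.mean(),np.percentile(d,95))
s5=cv2.imread("pics/s5.png");d=cv2.absdiff(s,s5)[150:185,312:345];print("head region diff",d.mean())
from cell import env
print(env.sign_off())
E
```

```text
33.15 [ 0.4726855  -0.14078774  0.19592944] [-0.23182191  0.29680402  0.8176307 ]
short pin region diff 8.828148148148149 15.0
head region diff 21.347763347763347
the job is handed in; nothing more can be done
None
```

I put the long pin in the bore, let go, pressed it to a hard stop and handed the job in at 33.2 s, but it may not be fully home: its head top measured about 14 mm above the collar instead of 12 mm, level, and didn't move under 39 N or after I re-gripped, lifted, re-dropped and pressed it again; I never touched the short pin in the rack.

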